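# Shut and latch the right-hand door of the specimen cabinet

### The arm

A 6-joint arm with a two-finger parallel gripper is mounted at the origin on the work surface. World frame = base frame: x ahead of the robot, y to its left, z up, the work surface at z = 0. Lengths are in mm, angles in rad, forces in N, time in s.
With the tool pointing down it reaches from about 375 to 925 mm from the base axis. Payload 5.7 kg.
Tool frame: the origin (TCP) lies between the finger pads, 19 mm behind the fingertips; this is the grasp point; z points along the fingers, y is the line along which they close (so a half turn about z gives the same grasp; the last joint's range is limited). The gripper opens to 85 mm and grips with 20 to 120 N. Pads are 22 mm wide; open, the fingers measure 114 mm over their backs; the gripper's body (76 mm by 85 mm) begins 54 mm behind the grasp point. The pads swing forward as they close: fully open they stand 13 mm farther back than shut.
Start: joints at [-1.427, 0.359, 1.51, -0, 1.272, -0.115], TCP at [153.539, -579.993, 249.967] pointing down, gripper open.
Joint ranges: [-2.97, 2.97], [-1.01, 2.36], [0.21, 2.38], [-0.96, 4.11], [0.2, 2.71], [-2.98, 2.98]. Speed limits (rad/s): [2.39, 2.39, 3.14, 3.14, 3.14, 3.14].

### API

Orientations are given as a unit quaternion [w, x, y, z].
In Python, from plant import status, grab_frame, calibration, sign_off, find_in, cut_out gives the robot as it stands. The module is installed in compiled form; this text tells all that it offers.
- The arm moves only by the tool jog_arm, never from a script. Its argument "targets" is a list of rows, each a list of 5 numbers: the shift along the tool's x, y, z scaled (see below), then the turn about the tool's z scaled (see below), then the opening, from 0 (shut) to 1 (fully open). A call has exactly 5 rows; each row is the pose to reach, as a shift and turn from the pose commanded when the call began, along the tool's axes at that moment; what a row does not reach only later rows make up. The controller multiplies each number of a shift by 100 cm and each number of a turn by 45 degrees. A row lasts 1/8 s, in which the tool goes at most 62.5 mm and 10.7 degrees, less where a joint would pass 70% of its speed; a pose out of reach is approached as far as the arm can. A call with a number of a shift or a turn outside -1 to 1 is refused whole. A call with a gripper value outside its range is refused whole. The fingers move at their own pace and stop on an object; the grip force is fixed at half the most. Time passes only in rows, so rows that repeat a pose let the fingers close, or fill a call up. It gives the time, the measured TCP pose, the force, the opening and the grip force at its end, in the units of the state.
- status.get_state(): the state, without advancing time (a new reading comes with each control period).
- grab_frame(name): name is "scene" or "top"; returns the picture (480x640x3 uint8, red, green, blue); there is no depth.
- calibration(name): a dict with "K" (3x3 intrinsics, pixels), "eye" and "rotation" of the camera in the world. Camera axes: x right, y up, looking along -z (the intrinsics and any distortion apply to the point x, -y, -z); pixel columns grow to the right and rows downward; lengths in mm; the calibration is good to about 2 mm. A picture is of the moment at which its call begins. calibration takes no time and is no camera call.
- sign_off(): hands the job in; it is judged then, once.
Trained networks look in the newest picture that a camera, given by its name, has taken for a name from the list of things; names that differ only in an ending like _2 or _b are one class to them, and where a whole thing is asked for, a point or a joint stands for the part that bears it (a point fixed in the world has none). Each returns a list of dicts, best first, with "confidence" (0 to 1); they miss things now and then, are a little off and sometimes report something else, mostly with a low value. They report only what shows in the picture. A call takes as long as a camera call. They do not tell look-alikes from the thing itself.
- find_in(query, camera): "box" ([left, top, width, height] in pixels, round what is visible of it).
- cut_out(query, camera): "pixels" (480x640 bool, what is visible of it) and "box" ([left, top, width, height] in pixels, round what is visible of it).
The state is a dict: "time": time; "joints": joint angles; "qd": joint speeds; "tau": joint torques, N m; "tcp_pos": TCP position; "ee_rot": TCP orientation; "wrist_force": force on the tool from outside, world axes, zero at the start; "moment": the same for the moment, N m; "gripper_width": finger opening in mm; "grasp_force": force on a finger pad.
Only numpy, scipy, OpenCV 4.12 (cv2) and the standard library are available. Lean on these libraries where they do the work, as an engineer would, in place of code of your own. Each camera call takes 0.05 s, during which the arm holds its last target. There are 200 camera calls.

### The job

Using closed fingertips only, push the right-hand sliding door of the glass-fronted cabinet (right as seen from the robot) fully shut by its brass push block, then gently press that door's raised brass latch down until it lies level over its keeper, and withdraw the hand well clear. Do not lower the latch before the door is shut. The left-hand door and its raised latch stay as they are, and so do the loupe, the stone gauge, the gem jar and the opal on the cabinet.

Things in the scene. Friction and masses are not known exactly. Their poses are not given: they have to be found in the camera images.
- cabinet: Dark wood cabinet with two sliding glass doors in front, fixed to the desk: 170 deep (x, from -90 to +80), 440 wide (y), 170 high. Origin at the centre of its footprint on the desk (x to the back, y to the left as seen from the robot). Front edge of its top board at x = -90 mm.
- right_door (a joint): Right-hand sliding door, on the front track. 0 = fully shut, positive = open, in m, moving along the cabinet's +y (left); stop at 0.12. Closes towards -y. Slides with 1.2 N of friction and stays where left; hard stop when shut.
- right_push (a point): Left (+y) end face of the brass push block on the right-hand door: push here towards the cabinet's -y. The block is 90 mm long in y, 16 mm high (8 above, 8 below this point) and stands 27 mm out past the top board; this point is 11 mm behind its front face. Moves with the door; at cabinet (-106, -45, 138) mm when shut. Free space to its left.
- right_latch (a joint): Angle of the right-hand door's brass latch in rad. 0 = down and level (hard stop), positive = raised. It turns in the cabinet's y-z plane; friction holds it where it is left (about 0.8 N at the tip moves it). It starts raised 0.4 to 0.7.
- right_latch_pivot (a point): Pivot axis of the right-hand latch, at cabinet (-106, -205, 168) mm, level with the cabinet's x axis. The bar runs from here towards the cabinet's +y (left) and up when raised; it is 58 mm long, 8 mm thick (4 mm either side of the pivot line) and 14 mm wide in x.
- right_latch_tip (a point): Middle of the upper face of the right-hand latch bar near its free end, 54 mm out from the pivot along the bar and 4 mm above the bar's centre line; moves with it. Press down here, following its arc about the pivot; a small tooth hangs under it. When level it is 172 mm above the desk, 2 mm higher than and 16 mm in front of the cabinet's top board.
- left_door (a joint): Left-hand sliding door, on the rear track: 0 = shut, positive = open towards the cabinet's -y, in m. It stands partly open and stays so: not to be moved.
- left_pull (a point): Flush brass finger disc (22 mm) on the left-hand door, on its front face.
- left_latch (a joint): Angle of the left-hand latch in rad, the mirror image of the right-hand one: 0 = level, positive = raised. Stays raised: not to be moved.
- left_latch_tip (a point): Upper face of the left-hand latch near its free end, 54 mm from its pivot at cabinet (-106, +205, 168) mm.
- loupe: Loose gold-tone folding loupe lying on the desk in front of the cabinet, 26 x 70 x 14 mm high, long along its y. Origin under its case.
- gauge: Loose steel dial stone gauge lying on the desk in front of the cabinet, about 61 x 110 x 15 mm, long along its y. Origin at the middle of its underside.
- gem_jar: Loose round gem jar, black with a frosted, whitish lid, on the desk in front of the cabinet, 46 mm across, 24 mm high. Origin under its centre.
- opal: Loose pale opal specimen on a round wooden stand, 44 mm across, 34 mm high, standing on the cabinet's top towards the back. Origin under its centre.
There are look-alikes about, which are no part of the job. Of the things shaped like the gauge, the steel one is meant. Leave any turquoise look-alike of the opal alone.

How it is judged:
By the outcome, as a careful person would: the job done as asked, in the order asked, and still so for the second after the job is handed in, with the robot touching nothing.
It also fails if it takes over 45 s, if anything falls off the work surface, if the arm or the gripper's body presses on something with over 40 N, if the wrist force passes 120 N, or if a joint passes its speed limit or range.

## Working session

There is one attempt and no reset: what is moved stays moved. The work goes in short steps, Python scripts to look and compute and a tool call to move; the robot and the scene stay as the last step left them, time stands still between calls to the robot, and variables do not carry over. Pictures are saved under pics/ and viewed, at most 10 in all, crops included, and the job is handed in when it is done.

Besides the shell and the picture viewer there is one more tool, called as name(argument=value, ...) on one line, values as JSON. jog_arm: Moves the arm, as the interface text tells. Its arguments: {"type":"object","properties":{"targets":{"type":"array"}},"required":["targets"]}

```bash
mkdir -p pics; python3 - <<'E'
from plant import *
import cv2
for n in("scene","top"):
    f=grab_frame(n); cv2.imwrite(f"pics/{n}0.png",f[:,:,::-1]); c=calibration(n); print(n,c)
    for q in("cabinet","right_push","right_latch","left_latch","gauge","gem_jar","opal"):
        print(q,[(round(d["confidence"],2),[int(v) for v in d["box"]]) for d in find_in(q,n)][:3])
print(status.get_state())
E
```

```text
scene {'K': array([[621.50978521,   0.        , 302.60212508],
       [  0.        , 621.50978521, 231.60733693],
       [  0.        ,   0.        ,   1.        ]]), 'eye': array([ 925.29916143,  538.49015192, 1027.07602014]), 'rotation': array([0.28179843, 0.08581225, 0.28118711, 0.91332344])}
cabinet [(0.92, [170, 126, 239, 271])]
right_push [(0.87, [281, 158, 51, 59]), (0.23, [169, 131, 243, 266])]
right_latch [(0.56, [259, 127, 19, 16])]
left_latch [(0.89, [384, 255, 29, 36])]
gauge [(0.84, [341, 177, 29, 48]), (0.56, [386, 221, 53, 37])]
gem_jar [(0.63, [443, 278, 26, 27]), (0.61, [367, 249, 12, 13])]
opal [(0.83, [179, 277, 22, 22]), (0.76, [204, 186, 26, 22]), (0.51, [281, 160, 50, 55])]
top {'K': array([[498.30161696,   0.        , 320.44691072],
       [  0.        , 498.30161696, 236.21816479],
       [  0.        ,   0.        ,   1.        ]]), 'eye': array([ 449.33832439,   13.3478623 , 1036.21761787]), 'rotation': array([-0.70003889, -0.04653568,  0.04933886,  0.71087669])}
cabinet [(0.63, [179, 148, 253, 121])]
right_push [(0.83, [283, 244, 100, 19]), (0.66, [318, 307
[... 245 characters left out ...]
, 13])]
{'time': 0.8, 'joints': array([-1.42707085e+00,  3.58774277e-01,  1.51036875e+00,  1.04398022e-05,
        1.27253278e+00, -1.15101886e-01]), 'qd': array([ 0.00022588, -0.00022775,  0.00063827,  0.00066966,  0.00028042,
       -0.00107423]), 'tau': array([-3.12520766e-03, -5.27523100e+01, -2.79034638e+01, -4.26481056e-04,
        1.54437843e-03, -2.89350666e-06]), 'tcp_pos': array([ 153.5601862 , -579.99481383,  249.99402786]), 'ee_rot': array([-4.16408564e-05,  9.91637927e-01,  1.29051229e-01,  4.39388417e-06]), 'wrist_force': array([-0.46980338, -1.37224224, -0.19783749]), 'moment': array([0.03949524, 0.01516362, 0.02717775]), 'grasp_force': 0.0, 'gripper_width': 85.38214894353905}
```

View pics/scene0.png

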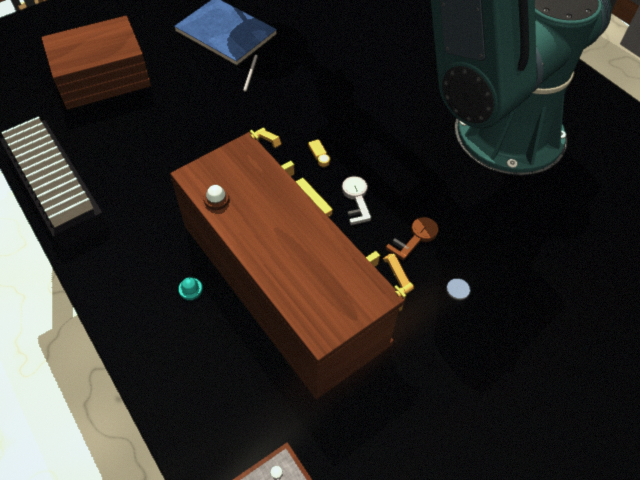

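View pics/top0.png

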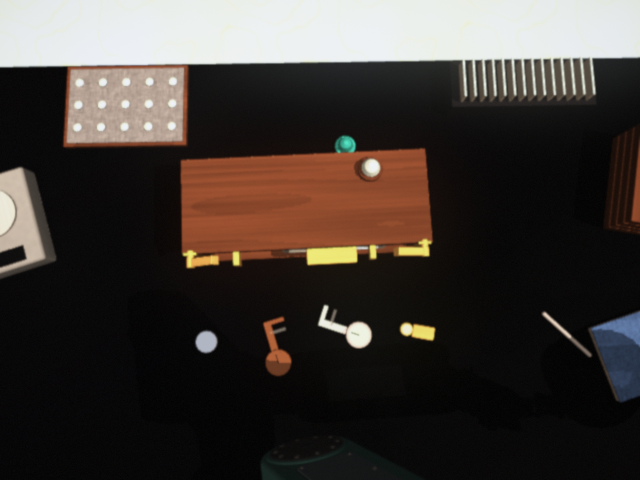

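Scene view: the right block is at about (314,198), the right latch at (265,135) and the left latch at (398,275). In the top view, the block spans (307–357, 256), the right latch is at (412,251) and the left latch at (203,261). Also visible are the steel gauge (345,328) with a copper look-alike (277,345), and the white opal (370,168) with a turquoise look-alike (345,145).

Next I'll measure the cabinet, block and latch.

```bash
cat > h.py <<'E'
import numpy as np,cv2
from plant import *
from scipy.optimize import least_squares
from scipy.spatial.transform import Rotation as R
def proj(n,P):
    c=calibration(n); r=R.from_quat(np.roll(c["rotation"],-1)).as_matrix()
    p=(np.atleast_2d(P)-c["eye"])@r; p=p*[1,-1,-1]; p=p@c["K"].T
    return p[:,:2]/p[:,2:]
def w(cab,P):
    P=np.atleast_2d(P).astype(float); o=P.copy(); s,k=np.sin(cab[2]),np.cos(cab[2])
    o[:,0]=cab[0]+k*P[:,0]-s*P[:,1]; o[:,1]=cab[1]+s*P[:,0]+k*P[:,1]; return o
E
python3 - <<'E'
from h import *
C=np.array([[80,220,170],[80,-220,170],[-90,-220,170],[-90,220,170]])
ob={}
for n in("top","scene"):
    im=cv2.imread(f"pics/{n}0.png"); hsv=cv2.cvtColor(im,cv2.COLOR_BGR2HSV)
    print(n,hsv[200,300] if n=="top" else hsv[250,270])
    b,g,r=[im[:,:,i].astype(int) for i in range(3)]
    lo=(r>75)&(r>g*1.5)&(r>b*1.5)
    m=lo.astype(np.uint8); m=cv2.morphologyEx(m,cv2.MORPH_OPEN,np.ones((5,5)))
    k,l,s,_=cv2.connectedComponentsWithStats(m)
    i=l[200,300] if n=="top" else l[250,270]
    cn=cv2.findContours((l==i).astype(np.uint8),cv2.RETR_EXTERNAL,cv2.CHAIN_APPROX_NONE)[0][0]
    print(s[i],cv2.approxPolyDP(cv2.convexHull(cn),4,True)[:,0].tolist())
T=np.array([[181,160],[425,150],[432,241],[182,251]])
S=np.array([[318,360],[172,176],[250,136],[402,300]])
for name,f in(("both",lambda p:np.r_[(proj("top",w(p,C))-T).ravel(),(proj("scene",w(p,C))-S).ravel()]),("top",lambda p:(proj("top",w(p,C))-T).ravel())):
    s=least_squares(f,[480,0,0]); print(name,s.x,np.round(s.fun.reshape(-1,2),1).tolist())
for n,a in(("scene",(160,110,280,200)),("top",(170,220,280,60))):
    im=cv2.imread(f"pics/{n}0.png")[a[1]:a[1]+a[3],a[0]:a[0]+a[2]]
    cv2.imwrite(f"pics/{n}c.png",cv2.resize(im,None,fx=2.8,fy=2.8,interpolation=cv2.INTER_CUBIC))
E
```

```text
top [  9 176 138]
[  181   149   251   112 23501] [[425, 151], [431, 238], [388, 252], [219, 260], [182, 251], [181, 160]]
scene [ 10 171 134]
[  173   134   230   225 21974] [[173, 171], [249, 134], [402, 301], [316, 358]]
both [6.37635043e+02 3.58905294e+01 2.96045109e-02] [[-0.9, -1.1], [0.0, -1.6], [0.2, 1.1], [-1.2, 2.3], [-1.2, 2.0], [-2.8, -2.8], [-0.9, -4.2], [2.8, 1.0]]
top [6.38073367e+02 3.50338150e+01 2.69859163e-02] [[-0.3, -1.6], [0.7, -1.5], [0.5, 1.2], [-0.9, 1.7]]
```

View pics/scenec.png

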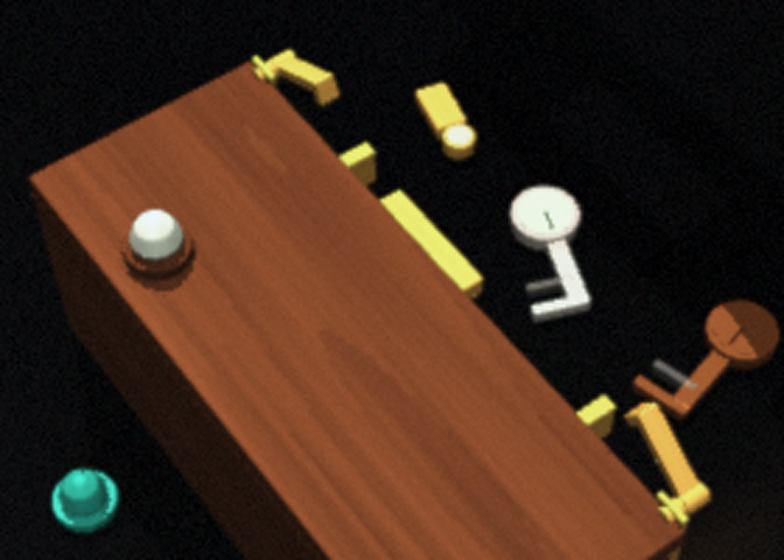

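View pics/topc.png

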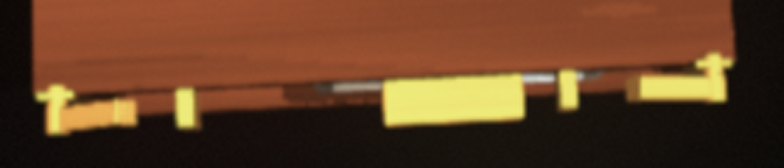

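```bash
cat > m.py <<'E'
from h import *
C=np.array([[80,220,170],[80,-220,170],[-90,-220,170],[-90,220,170]])
T=np.array([[181,160],[425,150],[432,242.5],[182,253.5]])
S=np.array([[316,359],[172,173],[249,134],[403,301]])
B=lambda q:np.array([[-117,-45+q,146],[-117,-135+q,146]])
BT=np.array([[307.3,264.5],[357.2,261.5]]); BS=np.array([[160+481/2.8,110+283/2.8],[160+403/2.8,110+191/2.8]])
# per-camera image offset absorbs the 2 mm calibration error
lat=lambda a:np.array([-113,-205+54*np.cos(a)-4*np.sin(a),168+54*np.sin(a)+4*np.cos(a)])
def f(p):
    c=p[:3];q=p[3]
    return np.r_[(proj("top",w(c,C))-T).ravel(),(proj("top",w(c,B(q)))-BT).ravel(),(proj("scene",w(c,C))-S).ravel(),(proj("scene",w(c,B(q)))-BS).ravel()]
E
python3 - <<'E'
from m import *
s=least_squares(f,[640,35,.03,50],loss="soft_l1"); p=s.x; print(p,np.round(f(p).reshape(-1,2),1).tolist())
g=lambda v:np.r_[f(v[:4])+np.r_[np.tile(v[4:6],6),np.tile(v[6:8],6)],v[4:]*.7]
s=least_squares(g,np.r_[p,0,0,0,0]); p=s.x; print(np.round(p,3),np.round(s.fun[:24].reshape(-1,2),1).tolist())
c=p[:3]
for n in("top","scene"):
    print(n,"piv",proj(n,w(c,[[-106,-205,168]])),"tips",[proj(n,w(c,lat(a)+[7,0,0])).round(1).tolist() for a in(0,.4,.55,.7)])
print("push",w(c,[-106,-45+p[3],138]),"shut",w(c,[-106,-45,138]),"tip0",w(c,[-106,-151,172]),"ltip.5",w(c,[-106,205-47,197]))
E
```

```text
[6.37240683e+02 3.48843792e+01 2.74068808e-02 4.77433372e+01] [[-0.3, -1.1], [0.7, -1.1], [0.7, 0.1], [-0.8, -0.2], [-0.7, -0.0], [-0.4, 0.8], [0.3, 2.4], [-2.7, -0.4], [0.3, -2.6], [1.4, -0.3], [0.7, -1.2], [-1.4, -0.6]]
[ 6.35981e+02  3.22420e+01  2.70000e-02  4.77130e+01 -1.27100e+00
 -3.84000e-01  4.44000e-01  1.73000e+00] [[-0.0, -0.9], [1.0, -0.8], [0.9, 0.5], [-0.6, 0.0], [-0.5, 0.3], [-0.2, 1.2], [0.3, 2.3], [-2.2, -0.0], [0.7, -2.1], [1.4, -0.2], [0.9, -0.8], [-1.2, -0.1]]
top piv [[426.05437773 252.91638087]] tips [[[395.6, 254.0]], [[400.9, 252.6]], [[404.1, 252.1]], [[407.8, 251.6]]]
scene piv [[260.80864022 132.04008577]] tips [[[277.0, 148.1]], [[274.8, 138.5]], [[273.3, 134.4]], [[271.5, 130.3]]]
push [[529.94616227  32.10666336 138.        ]] shut [[531.22776217 -15.58927373 138.        ]] tip0 [[ 534.0749769  -121.55102801  172.        ]] ltip.5 [[525.77507737 187.33748209 197.        ]]
```

The cabinet is at about (637, 35), yaw 0.027. The door is open about 48 mm, with the push face near (531, 35, 138). The candidates for the target were the right block (332,256), the keepers (373,252) and (237,258), and the left latch (203,261). The block matches the 90 mm length, so I'm choosing it. I'll travel at z=250 with the fingers closing.

jog_arm(targets=[[0.04,-0.04,0,0.1,0],[0.08,-0.08,0,0.2,0],[0.12,-0.12,0,0.294,0],[0.16,-0.16,0,0.294,0],[0.2,-0.2,0,0.294,0]])

```text
time: 1.42
tcp_pos: [296.4, -334.0, 250.2]
ee_rot: [0.0, 1.0, 0.014, 0.0]
wrist_force: [1.3, -0.2, -0.2]
gripper_width: -0.0
grasp_force: 0.0
```

jog_arm(targets=[[0.03,-0.05,0,0,0],[0.06,-0.1,0,0,0],[0.09,-0.15,0,0,0],[0.12,-0.2,0,0,0],[0.15,-0.25,0,0,0]])

```text
time: 2.05
tcp_pos: [439.6, -79.7, 250.4]
ee_rot: [0.0, 1.0, 0.014, 0.001]
wrist_force: [1.3, 0.3, 0.8]
gripper_width: -0.0
grasp_force: 0.0
```

jog_arm(targets=[[0.03,-0.05,0,0,0],[0.06,-0.1,0,0,0],[0.093,-0.149,0,0,0],[0.093,-0.149,0,0,0],[0.093,-0.149,0,0,0]])

```text
time: 2.68
tcp_pos: [526.9, 70.0, 249.8]
ee_rot: [0.0, 1.0, 0.014, -0.001]
wrist_force: [-1.2, 0.1, 0.6]
gripper_width: -0.4
grasp_force: 0.0
```

```bash
python3 - <<'E'
from m import *
s=status.get_state(); print(s["tcp_pos"],s["ee_rot"],s["wrist_force"])
out=[]
for n,a in(("scene",(250,110,180,200)),("top",(170,200,280,100))):
    im=grab_frame(n)[:,:,::-1].copy(); t=s["tcp_pos"]-[0,0,19]
    print(n,proj(n,t),proj(n,t-[0,0,100]))
    cv2.imwrite(f"pics/{n}1.png",cv2.resize(im[a[1]:a[1]+a[3],a[0]:a[0]+a[2]],None,fx=2.8,fy=2.8))
E
```

```text
[526.87182088  69.96780633 249.75724859] [ 2.22375014e-04  9.99895764e-01  1.44251282e-02 -5.72587549e-04] [-1.22195756  0.09480679  0.56822158]
scene [[344.07312353 195.41832898]] [[341.0104679  230.37045072]]
top [[283.35234964 256.57473009]] [[287.24290067 261.78246977]]
```

View pics/scene1.png

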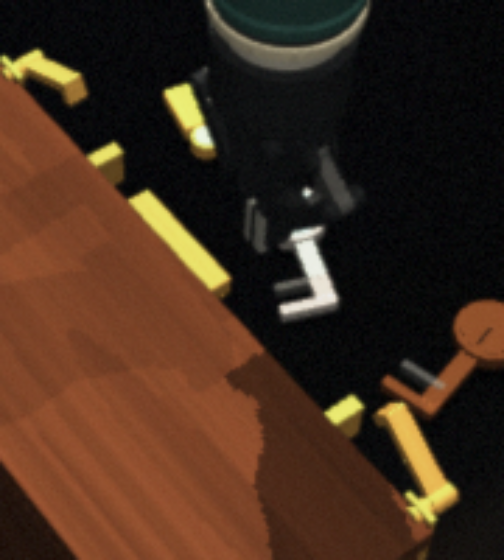

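The scene crop shows the hand above the free space left of the block, with the fingertip near crop (255,230). The predicted position was (263,239). I'll check the top view.

View pics/top1.png

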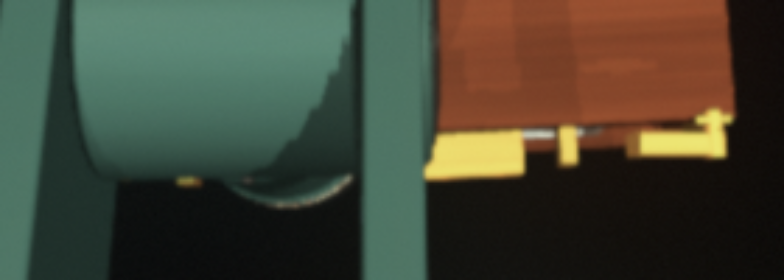

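The top view is blocked by the arm, but the block and right latch haven't moved. I'll descend beside the block.

jog_arm(targets=[[0,0,0.03,0,0],[0,0,0.06,0,0],[0,0,0.08,0,0],[0,0,0.1,0,0],[0,0,0.1,0,0]])

```text
time: 3.4
tcp_pos: [525.7, 68.8, 149.0]
ee_rot: [0.0, 1.0, 0.013, -0.002]
wrist_force: [-1.1, 0.6, 1.1]
gripper_width: -0.0
grasp_force: 0.0
```

jog_arm(targets=[[0,0.005,0,0,0],[0,0.01,0,0,0],[0,0.015,0,0,0],[0,0.02,0,0,0],[0,0.025,0,0,0]])

```text
time: 4.03
tcp_pos: [528.3, 45.0, 150.2]
ee_rot: [-0.0, 1.0, 0.014, 0.0]
wrist_force: [-0.2, 2.0, 1.1]
gripper_width: 0.0
grasp_force: 0.7
```

jog_arm(targets=[[0,0.006,0,0,0],[0,0.012,0,0,0],[0,0.018,0,0,0],[0,0.024,0,0,0],[0,0.03,0,0,0]])

```text
time: 4.65
tcp_pos: [529.2, 14.8, 150.1]
ee_rot: [-0.0, 1.0, 0.014, 0.0]
wrist_force: [1.3, 1.2, 1.0]
gripper_width: -0.3
grasp_force: 0.7
```

jog_arm(targets=[[0,0.003,0,0,0],[0,0.006,0,0,0],[0,0.008,0,0,0],[0,0.01,0,0,0],[0,0.01,0,0,0]])

```text
time: 5.28
tcp_pos: [529.0, 5.0, 149.9]
ee_rot: [0.0, 1.0, 0.014, -0.0]
wrist_force: [0.6, 0.1, -0.4]
gripper_width: -0.0
grasp_force: 0.0
```

jog_arm(targets=[[0,0.001,0,0,0],[0,0.002,0,0,0],[0,0.003,0,0,0],[0,0.004,0,0,0],[0,0.004,0,0,0]])

```text
time: 5.9
tcp_pos: [529.2, 1.1, 149.9]
ee_rot: [-0.0, 1.0, 0.014, -0.0]
wrist_force: [-0.9, 0.9, 0.6]
gripper_width: 0.1
grasp_force: 0.4
```

jog_arm(targets=[[0,0.001,0,0,0],[0,0.002,0,0,0],[0,0.003,0,0,0],[0,0.004,0,0,0],[0,0.004,0,0,0]])

```text
time: 6.52
tcp_pos: [529.2, -1.0, 149.9]
ee_rot: [-0.002, 1.0, 0.013, -0.0]
wrist_force: [-0.7, 9.3, 0.2]
gripper_width: -0.1
grasp_force: 4.7
```

The door is at its hard stop: 9 N at y=-1, and the 12 mm finger half-width fits the measured shut position. Next I'll back off and rise.

jog_arm(targets=[[0,0.001,0,0,0],[0,0.001,0,0,0],[0,-0.006,0,0,0],[0,-0.016,0,0,0],[0,-0.016,-0.03,0,0]])

```text
time: 7.15
tcp_pos: [527.4, 13.9, 178.6]
ee_rot: [-0.0, 1.0, 0.014, -0.002]
wrist_force: [-0.3, 0.8, -0.1]
gripper_width: -0.0
grasp_force: 0.0
```

jog_arm(targets=[[0,0,-0.04,0,0],[0,0,-0.07,0,0],[-0.05,0,-0.07,0,0],[-0.1,0,-0.07,0,0],[-0.1,0,-0.07,0,0]])

```text
time: 7.78
tcp_pos: [424.9, 10.8, 249.6]
ee_rot: [0.0, 1.0, 0.014, -0.002]
wrist_force: [0.1, -0.4, -0.4]
gripper_width: 0.2
grasp_force: 0.0
```

```bash
python3 - <<'E'
from m import *
s=status.get_state(); print(s["tcp_pos"],s["ee_rot"])
c=[637.24,34.88,.0274]
A,Z=grab_frame("scene")[:,:,::-1],grab_frame("top")[:,:,::-1]
a=cv2.resize(A[110:310,240:430],None,fx=2.0,fy=2.0); b=cv2.resize(Z[200:300,170:450],None,fx=2.0,fy=2.0)
o=np.zeros((600,560,3),np.uint8); o[:400,:380]=a; o[400:600,:560]=b
cv2.imwrite("pics/two2.png",o)
for n in("top","scene"):
    print(n,"block L/R front top",proj(n,w(c,B(0))).round(1).tolist(),"tip",[proj(n,w(c,lat(v)+[7,0,0])).round(1).tolist() for v in(0,.4,.7)])
E
```

```text
[424.874252    10.80151747 249.61221285] [ 1.01359414e-05  9.99902019e-01  1.39087473e-02 -1.58085062e-03]
top block L/R front top [[333.3, 263.3], [383.4, 261.2]] tip [[[394.1, 253.2]], [[399.4, 251.9]], [[406.2, 250.8]]]
scene block L/R front top [[316.3, 192.5], [287.5, 161.4]] tip [[[277.2, 149.3]], [[275.0, 139.7]], [[271.7, 131.5]]]
```

View pics/two2.png

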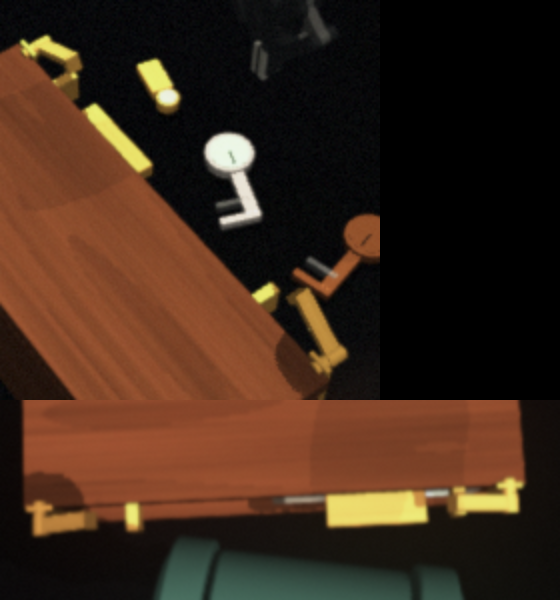

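Both views show the block at its shut position: top pixels 333.5–384 against a predicted 333.3–383.4. The right latch is still raised, with its tip near top pixel (399,250). I'll go above the latch tip.

jog_arm(targets=[[0.03,0.045,0,0,0],[0.06,0.09,0,0,0],[0.104,0.138,0,0,0],[0.104,0.138,0,0,0],[0.104,0.138,0,0,0]])

```text
time: 8.5
tcp_pos: [537.6, -124.8, 249.4]
ee_rot: [-0.0, 1.0, 0.014, -0.0]
wrist_force: [-0.2, -0.1, -0.0]
gripper_width: 0.2
grasp_force: 0.0
```

jog_arm(targets=[[0,0,0.006,0,0],[0,0,0.012,0,0],[0,0,0.018,0,0],[0,0,0.024,0,0],[0,0,0.024,0,0]])

```text
time: 9.12
tcp_pos: [536.4, -124.4, 225.4]
ee_rot: [-0.0, 1.0, 0.014, -0.001]
wrist_force: [0.3, 1.0, -0.4]
gripper_width: -0.3
grasp_force: 0.0
```

jog_arm(targets=[[-0.004,0,0,0,0],[-0.004,0,0.005,0,0],[-0.004,0,0.01,0,0],[-0.004,0,0.015,0,0],[-0.004,0,0.02,0,0]])

```text
time: 9.75
tcp_pos: [532.9, -124.7, 205.6]
ee_rot: [-0.0, 1.0, 0.014, -0.0]
wrist_force: [-0.1, 0.9, 0.8]
gripper_width: -0.2
grasp_force: 0.4
```

jog_arm(targets=[[0,0,0.003,0,0],[0,0,0.006,0,0],[0,0,0.009,0,0],[0,0,0.012,0,0],[0,0,0.012,0,0]])

```text
time: 10.38
tcp_pos: [532.7, -124.8, 193.7]
ee_rot: [-0.0, 1.0, 0.014, -0.0]
wrist_force: [-0.0, 1.0, 0.1]
gripper_width: 0.3
grasp_force: 0.0
```

jog_arm(targets=[[0,0,0.0005,0,0],[0,0,0.001,0,0],[0,0,0.0015,0,0],[0,0,0.002,0,0],[0,0,0.002,0,0]])

```text
time: 11.0
tcp_pos: [532.9, -124.8, 192.0]
ee_rot: [-0.0, 1.0, 0.014, 0.0]
wrist_force: [0.1, 0.1, 0.6]
gripper_width: 0.0
grasp_force: 0.1
```

jog_arm(targets=[[0,0,0.0005,0,0],[0,0,0.001,0,0],[0,0,0.0015,0,0],[0,0,0.002,0,0],[0,0,0.002,0,0]])

```text
time: 11.62
tcp_pos: [533.0, -124.7, 190.5]
ee_rot: [-0.0, 1.0, 0.014, 0.0]
wrist_force: [-2.4, 0.9, 4.8]
gripper_width: 0.1
grasp_force: 2.7
```

The force rises at tip height 171.5 mm, where level is 172, so this is the stop. I'll press slightly more, lift, retreat and check.

jog_arm(targets=[[0,0,0.0005,0,0],[0,0,0.0005,0,0],[0,0,0.0005,0,0],[0,0,-0.01,0,0],[0,0,-0.04,0,0]])

```text
time: 12.25
tcp_pos: [531.8, -124.5, 229.3]
ee_rot: [-0.001, 1.0, 0.014, -0.002]
wrist_force: [0.6, -0.9, 0.4]
gripper_width: 0.2
grasp_force: 0.0
```

jog_arm(targets=[[0,0,-0.04,0,0],[-0.03,0.03,-0.06,0,0],[-0.07,0.07,-0.06,0,0],[-0.11,0.11,-0.06,0,0],[-0.15,0.15,-0.06,0,0]])

```text
time: 12.88
tcp_pos: [386.0, -280.1, 290.6]
ee_rot: [0.0, 1.0, 0.014, 0.0]
wrist_force: [0.7, -1.0, 0.7]
gripper_width: 0.1
grasp_force: 0.0
```

jog_arm(targets=[[-0.02,0.04,0,0,0],[-0.04,0.08,0,0,0],[-0.06,0.12,0,0,0],[-0.06,0.12,0,0,0],[-0.06,0.12,0,0,0]])

```text
time: 13.5
tcp_pos: [330.4, -400.0, 289.9]
ee_rot: [-0.001, 1.0, 0.014, -0.0]
wrist_force: [0.6, -0.1, -0.2]
gripper_width: -0.5
grasp_force: 0.0
```

```bash
python3 - <<'E'
from m import *
s=status.get_state(); print(s["tcp_pos"],s["wrist_force"])
A,Z=grab_frame("scene")[:,:,::-1],grab_frame("top")[:,:,::-1]
a=cv2.resize(A[110:310,170:470],None,fx=1.9,fy=1.9); b=cv2.resize(Z[210:280,170:450],None,fx=2.8,fy=2.8)
o=np.zeros((580,790,3),np.uint8); o[:380,:570]=a; o[380:576,:784]=b
cv2.imwrite("pics/end.png",o)
E
```

```text
[ 330.44655356 -400.03182235  289.94413686] [ 0.58119644 -0.0800678  -0.22401834]
```

View pics/end.png

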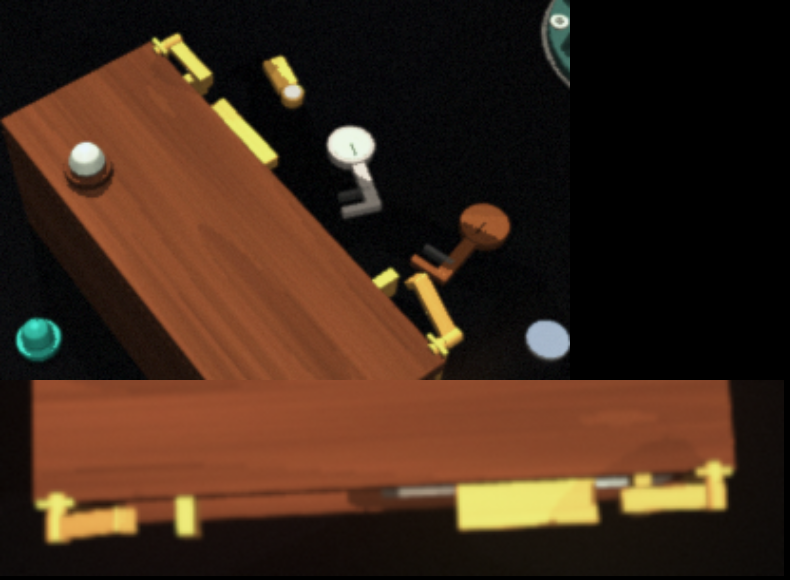

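In the final picture the block is at the shut position (top pixel 333–384). The right latch lies level over its keeper, with its end near scene pixel (281,153). The left door, left latch and loose items haven't moved.

```bash
python3 -c "
from plant import *
print(sign_off())"
```

```text
the job is handed in; nothing more can be done
None
```

The right-hand door is fully shut, its latch was then pressed level over its keeper, and the hand is well clear; the left door, its latch and the loose items show no movement in the final pictures, and the job is handed in.

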